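Sort locking forceps by ratchet

ROBOT

A 6-joint arm with a two-finger parallel gripper is mounted at the origin on a cart in front of the work surface, level with it; the furniture and walls round the work are solid. World frame = base frame: x ahead of the robot, y to its left, z up, the work surface at z = 0. Lengths are in mm, angles in rad, forces in N, time in s.
With the tool pointing down it reaches from about 350 to 975 mm from the base axis. Payload 7.1 kg.
Tool frame: the origin (TCP) lies between the finger pads; the fingertips stand 14 mm ahead of it and the grasp point (between the pads) lies 5 mm behind it; z points along the fingers, y is the line along which they close (so a half turn about z gives the same grasp; the last joint's range is limited). The gripper opens to 88 mm and grips with 3 to 60 N. Pads are 20 mm wide; open, the fingers measure 115 mm over their backs; the gripper's body (75 mm by 178 mm) begins 61 mm behind the grasp point.
Start: joints at [1.198, 0.423, 1.63, -0, 1.089, -0.019], TCP at [216.508, 586.284, 236.675] pointing down, gripper open.
Joint ranges: [-3, 3], [-0.9, 2.11], [0.09, 2.58], [-1.31, 4.45], [0.11, 2.69], [-2.54, 2.54]. Speed limits (rad/s): [2.39, 2.39, 3.01, 3.14, 3.14, 3.14].

INTERFACE

Orientations are given as a rotation vector (axis times angle).
In Python, from workcell import ctrl gives the robot as it stands. The module is installed in compiled form; this text tells all that it offers.
- The arm moves only by the tool servo_tool, never from a script. Its argument "plan" is a list of rows, each a list of 3 entries, a list of its own where there are three numbers: the closure, from 0 (fully open) to 1 (shut), then the shift along the world's x, y, z in mm, then the turn about the world's z in degrees. In form: [[hand, [x, y, z], yaw], ...]. A call has 1 to 10 rows; each row is the pose to reach, as a shift and turn from the pose commanded when the call began; what a row does not reach only later rows make up. A row lasts 1/12 s, in which the tool goes at most 41.7 mm and 7.16 degrees, less where a joint would pass 70% of its speed; a pose out of reach is approached as far as the arm can. A call with a gripper value outside its range is refused whole. The fingers move at their own pace and stop on an object; the grip force is fixed at half the most. Time passes only in rows, so rows that repeat a pose let the fingers close. It gives the time, the measured TCP pose, the force, the opening and the grip force at its end, in the units of the state.
- ctrl.get_obs(): the state, without advancing time (a new reading comes with each control period).
- ctrl.get_image(name): name is "scene" or "top" or "wrist"; returns the picture (480x640x3 uint8, blue, green, red); there is no depth.
- ctrl.camera_info(name): a dict with "fovy" (degrees; the focal length in pixels is half the picture's height over the tangent of half this angle, whatever the lens; pixels are square), "cx", "cy" (the principal point, pixels), "rvec" (rotation vector, rad) and "tvec" (3), from world to camera coordinates, as OpenCV has them; the wrist camera has in their place "T_tool_cam" (4x4, takes a point from camera to tool coordinates, whose origin is the TCP and whose axes are the flange's). Camera axes: x right, y down, z forward; pixel columns grow to the right and rows downward; lengths in mm; the calibration is good to about 2 mm. A picture is of the moment at which its call begins: read the wrist's pose just before it. camera_info takes no time and is no camera call.
- ctrl.close_job(): hands the job in; it is judged then, once.
The state is a dict: "t": time; "qpos": joint angles; "qvel": joint speeds; "joint_torque": joint torques, N m; "ee_pos": TCP position; "orientation": TCP orientation; "ft_force": force on the tool from outside, world axes, zero at the start; "moment": the same for the moment, N m; "width": finger opening in mm; "grasp_force": force on a finger pad.
Only numpy, scipy, OpenCV 4.12 (cv2) and the standard library are available. Lean on these libraries where they do the work, as an engineer would, in place of code of your own. Each camera call takes 0.05 s, during which the arm holds its last target. There are 200 camera calls.

TASK

Two small steel locking forceps lie among the tools in front of the moulding machine. Put the one that is ratcheted shut into the oblong tray and the one that stands open into the square tray, each lying flat on the tray floor, and leave the open one open.

Things in the scene. Friction and masses are not known exactly. Their poses are not given: they have to be found in the camera images.
- shut_forceps: Steel locking forceps ratcheted shut: jaws closed, finger rings (6 mm thick) side by side; rigid. Lies flat, 115 mm long, 70 g. Origin: underside, below the pivot, which is a steel block 25 (x) by 16 (y) by 12 mm high with a dark rivet on top; grip it across its 16 mm from above. x points to the jaw tips, 42 mm ahead; the rings end 72 mm behind and span 49 mm. z up.
- open_forceps: Same forceps standing open: jaws and rings spread in a V. This body is the half with the pivot block. Origin, axes, block, lengths, mass as for the shut one. The other half swings its ring to -y (up to 75 mm from the x axis) and its jaw to +y (30 mm), but within 10 mm ahead of and behind the pivot nothing stands out beside the block, so pads fit there.
- open_forceps_arm (a joint): Hinge of the open forceps: 0 = jaws shut, 0.45 to 0.6 rad at the start; counts as open above 0.25. Stiff enough to stay as it is, but about 2 N on a ring moves it, so do not squeeze the rings.
- oblong_tray: Long narrow shallow tray, 115 (x) by 210 mm (y) outside. Bare aluminium, fixed; floor and walls 4 mm thick, rim 19 mm above the table. Origin: underside, centre. 107 mm wide inside, so open the gripper only part way (45 mm or so) to let go in it.
- square_tray: Square shallow tray, 160 by 160 mm outside. Bare aluminium, fixed; floor and walls 4 mm thick, rim 19 mm above the table. Origin: underside, centre.

How it is judged (in metres and radians):
At the end, for the whole second after the job is handed in: The shut forceps lies at rest inside the oblong tray and the open forceps inside the square tray: each origin within the tray's outline and less than 9 mm above the tray's underside, each tilted less than 0.1 rad (flat on the floor, no part on the rim), and the open one's hinge still above 0.25 rad (x of shut_forceps in the frame of oblong_tray between -0.055 and 0.055 m and y of shut_forceps in the frame of oblong_tray between -0.1 and 0.1 m and z of shut_forceps in the frame of oblong_tray below 0.009 m and angle between each of shut_forceps, open_forceps's own z axis and vertical below 0.1 rad and linear speed of each of shut_forceps, open_forceps below 0.02 m/s and angular speed of each of shut_forceps, open_forceps below 0.2 rad/s and x of open_forceps in the frame of square_tray between -0.078 and 0.078 m and y of open_forceps in the frame of square_tray between -0.078 and 0.078 m and z of open_forceps in the frame of square_tray below 0.009 m and value of joint open_forceps_arm above 0.25 rad); the robot touches nothing.
It also fails if it takes over 56 s, if anything falls off the work surface, if the arm or the gripper's body presses on something with over 40 N, if the wrist force passes 120 N, or if a joint passes its speed limit or range.

## Working session

There is one attempt and no reset: what is moved stays moved. The work goes in short steps, Python scripts to look and compute and a tool call to move; the robot and the scene stay as the last step left them, time stands still between calls to the robot, and variables do not carry over. Pictures are saved under pics/ and viewed, at most 10 in all, crops included, and the job is handed in when it is done.

Besides the shell and the picture viewer there is one more tool, called after "Request:" in YAML: its name, and indented under it one key for each argument. servo_tool: Moves the arm, as the interface text tells. Its arguments: {"type":"object","properties":{"plan":{"type":"array"}},"required":["plan"]}

```bash
mkdir -p pics
cat > h.py <<'E'
import numpy as np, cv2
from workcell import ctrl
def cam(name):
    c=ctrl.camera_info(name); f=240/np.tan(np.radians(c["fovy"])/2)
    if "rvec" in c:
        R=cv2.Rodrigues(np.array(c["rvec"],float))[0]; t=np.array(c["tvec"],float).ravel()
        Rwc=R.T; o=-R.T@t
    else:
        s=ctrl.get_obs(); T=np.eye(4); T[:3,:3]=cv2.Rodrigues(np.array(s["orientation"],float))[0]; T[:3,3]=s["ee_pos"]
        M=T@np.array(c["T_tool_cam"]); Rwc=M[:3,:3]; o=M[:3,3]
    return f,c["cx"],c["cy"],Rwc,o
def ray(cm,u,v,z):
    f,cx,cy,R,o=cm; d=R@np.array([(u-cx)/f,(v-cy)/f,1]); return o+d*(z-o[2])/d[2]
E
python3 - <<'E'
from h import *
for n in("top","scene"):
    print(n,ctrl.camera_info(n)); cv2.imwrite(f"pics/{n}0.png",ctrl.get_image(n))
print(ctrl.camera_info("wrist")); print(ctrl.get_obs())
E
```

```text
top {'fovy': 46.781759526155604, 'cx': 316.54319854007315, 'cy': 235.12147589165087, 'rvec': array([ 2.15237456, -2.18946872,  0.0766858 ]), 'tvec': array([  13.20050288,  526.88770799, 1285.44647191])}
scene {'fovy': 50.52908716774808, 'cx': 317.1740120292061, 'cy': 232.9161622677959, 'rvec': array([ 2.04901064, -0.62973813,  0.34451559]), 'tvec': array([-445.24370921,  192.71155875, 1017.35275386])}
{'fovy': 64.70237270553288, 'cx': 323.5937158810801, 'cy': 236.28838341091117, 'T_tool_cam': array([[ 5.45393455e-04, -9.68411130e-01, -2.49358348e-01,
         6.78751419e+01],
       [ 9.99999529e-01,  3.28068734e-04,  9.13094693e-04,
        -3.67874860e-01],
       [-8.02444385e-04, -2.49358729e-01,  9.68410853e-01,
        -1.47865431e+02],
       [ 0.00000000e+00,  0.00000000e+00,  0.00000000e+00,
         1.00000000e+00]])}
{'t': 0.1, 'qpos': array([ 1.19799361e+00,  4.23782688e-01,  1.63060568e+00, -2.46315099e-05,
        1.08857473e+00, -1.89970974e-02]), 'qvel': array([-0.00216758, -0.00053275, -0.00106389,  0.00085149, -0.00029845,
       -0.00231737]), 'joint_torque': array([ 3.67100265e-04, -5.45612741e+01, -2.74325359e+01,  6.46287203e-02,
        1.87982584e-02, -2.52894137e-05]), 'ee_pos': array([216.35050027, 585.8515038 , 235.97110349]), 'orientation': array([-5.52801419e-01, -3.09232420e+00,  2.11802106e-03]), 'ft_force': array([-0.55227665,  0.01369352, -0.19116923]), 'moment': array([-0.01900756, -0.00706826,  0.02224722]), 'grasp_force': 0.0, 'width': 87.87598199949005}
```

View pics/top0.png

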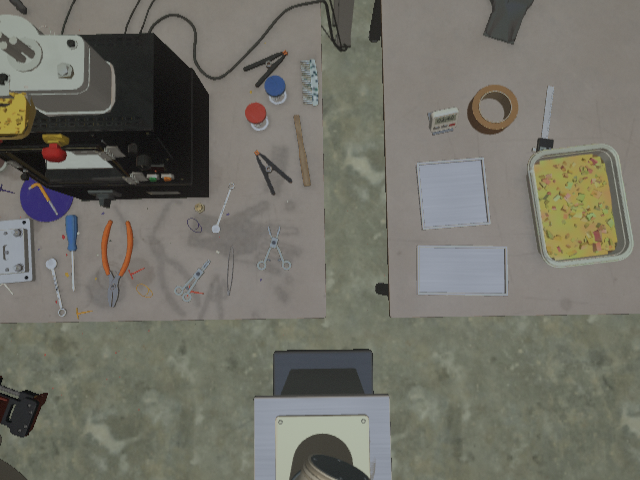

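View pics/scene0.png

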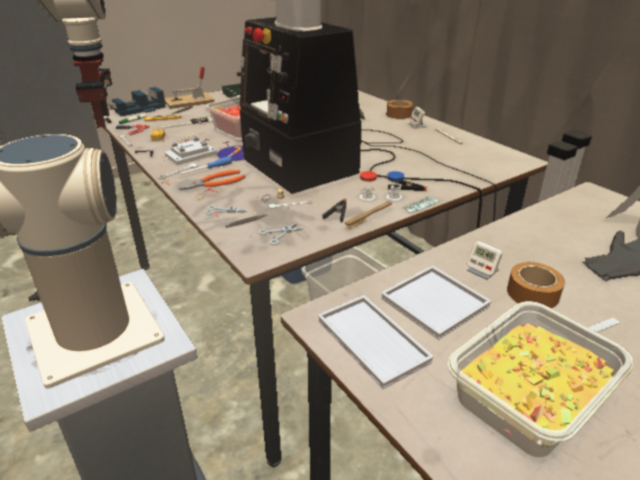

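Top view: the shut forceps is near (193,280), the open one near (273,247), the square tray at about (453,193) and the oblong tray at about (462,271). Next I'll compute rough positions and enlarge the forceps area.

Run:
```python
from h import *
c=cam("top")
for n,u,v,z in[("shut",193,281,6),("open",273,247,6)]+[("sq",*p,19) for p in[(417,161),(484,157),(490,224),(421,229)]]+[("ob",*p,19) for p in[(418,246),(508,247),(508,296),(417,295)]]:
    print(n,ray(c,u,v,z).round())
im=cv2.imread("pics/top0.png")[215:310,160:310]
cv2.imwrite("pics/crop.png",cv2.resize(im,None,fx=5,fy=5,interpolation=cv2.INTER_CUBIC))
```

```text
shut [424. 300.   6.]
open [502. 109.   6.]
sq [ 700. -238.   19.]
sq [ 707. -398.   19.]
sq [ 546. -405.   19.]
sq [ 537. -242.   19.]
ob [ 497. -234.   19.]
ob [ 491. -445.   19.]
ob [ 377. -439.   19.]
ob [ 383. -228.   19.]
```

View pics/crop.png

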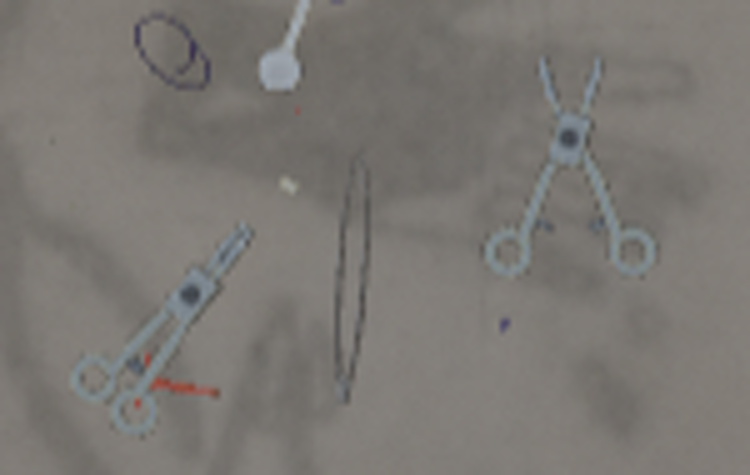

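The crop shows the shut pivot at top-image pixel (198,273.8) with its jaws up and to the right. The open pivot is at (273.8,242.6), with its block tilted about 14° clockwise. I'll move over the shut one for a wrist view.

Request:
servo_tool:
  plan:
    - [0,[224,-298,-90],-21]
    - [0,[224,-298,-90],-21]
    - [0,[224,-298,-90],-21]
    - [0,[224,-298,-90],-21]
    - [0,[224,-298,-90],-21]
    - [0,[224,-298,-90],-21]
    - [0,[224,-298,-90],-21]
    - [0,[224,-298,-90],-21]
    - [0,[224,-298,-90],-21]
    - [0,[224,-298,-90],-21]

```text
t: 0.93
ee_pos: [442.2, 283.9, 145.1]
orientation: [-1.112, -2.937, 0.004]
ft_force: [-0.0, -0.1, 0.1]
width: 87.9
grasp_force: 0.0
```

Request:
servo_tool:
  plan:
    - [0,[0,0,0],0]
    - [0,[0,0,0],0]
    - [0,[0,0,0],0]

```text
t: 1.18
ee_pos: [440.0, 289.4, 146.9]
orientation: [-1.106, -2.94, -0.001]
ft_force: [-1.3, 1.2, -0.9]
width: 87.9
grasp_force: 0.0
```

Run:
```python
from h import *
s=ctrl.get_obs();print(s["t"],s["ee_pos"],s["orientation"])
cv2.imwrite("pics/w1.png",ctrl.get_image("wrist"))
```

```text
1.1833 [439.99057169 289.38269365 146.94652661] [-1.10606622e+00 -2.94039039e+00 -7.26774018e-04]
```

View pics/w1.png

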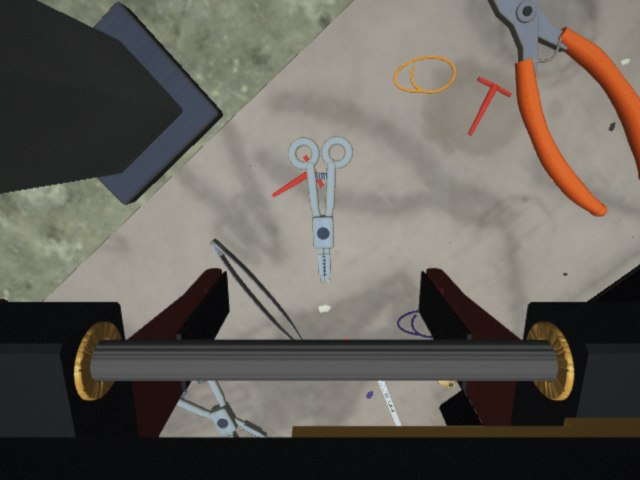

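Wrist view: the shut rivet is at (323,233), the jaw tip at (324,281) and the rings at (303,153) and (337,152). The open forceps rivet is at about (223,424), partly hidden.

Run:
```python
from h import *
c=cam("wrist"); im=cv2.imread("pics/w1.png")
cr=cv2.cvtColor(im[222:245,312:335],cv2.COLOR_BGR2GRAY); m=(cr<90).astype(np.uint8)
M=cv2.moments(m,True); u,v=312+M['m10']/M['m00'],222+M['m01']/M['m00']; print(u,v,M['m00'])
p=ray(c,u,v,12); t=ray(c,324,281,5); r=(ray(c,303,153,5)+ray(c,337,152,5))/2
print(p,t,r, np.linalg.norm(p-t), np.degrees(np.arctan2(*(t-r)[1::-1])))
R=cv2.Rodrigues(ctrl.get_obs()["orientation"])[0]; print("tool y yaw",np.degrees(np.arctan2(R[1,1],R[0,1])))
print("open",ray(c,223,424,12)); print(p-ctrl.get_obs()["ee_pos"])
```

```text
322.8979591836735 232.94897959183675 98.0
[441.26955186 287.66011548  12.        ] [473.52174897 260.64378168   5.        ] [394.51401523 325.66705207   5.        ] 42.65075041357871 -39.45433955303163
tool y yaw 48.82281560095653
open [514.02148768 106.84757469  12.        ]
[   1.39408953   -1.98141208 -135.02585012]
```

Request:
servo_tool:
  plan:
    - [0.5,[1,-1,-25],2]
    - [0.5,[1,-1,-60],2]
    - [0.5,[1,-1,-90],2]
    - [0.5,[1,-1,-110],2]
    - [0.5,[1,-1,-122],2]
    - [0.5,[1,-1,-129],2]
    - [0.5,[1,-1,-129],2]
    - [0.5,[1,-1,-129],2]
    - [1,[1,-1,-129],2]
    - [1,[1,-1,-129],2]

```text
t: 2.07
ee_pos: [442.3, 287.9, 18.9]
orientation: [1.055, 2.958, 0.003]
ft_force: [0.3, 0.9, 0.9]
width: 34.0
grasp_force: 0.0
```

Request:
servo_tool:
  plan:
    - [1,[0,0,0],0]
    - [1,[0,0,0],0]
    - [1,[0,0,0],0]
    - [1,[0,0,0],0]
    - [1,[0,0,0],0]
    - [1,[0,0,0],0]

```text
t: 2.57
ee_pos: [441.8, 287.4, 18.2]
orientation: [1.056, 2.958, 0.001]
ft_force: [-0.2, -0.5, 6.6]
width: 15.6
grasp_force: 30.0
```

Request:
servo_tool:
  plan:
    - [1,[0,0,15],0]
    - [1,[0,0,45],0]
    - [1,[0,0,80],0]
    - [1,[0,-15,100],0]
    - [1,[0,-45,100],-6]
    - [1,[0,-85,100],-12]
    - [1,[0,-125,100],-18]
    - [1,[0,-165,100],-24]
    - [1,[0,-205,100],-30]
    - [1,[0,-245,100],-36]

```text
t: 3.4
ee_pos: [441.0, 40.6, 117.8]
orientation: [1.924, 2.483, 0.0]
ft_force: [0.6, 0.7, -1.4]
width: 16.1
grasp_force: 30.0
```

Request:
servo_tool:
  plan:
    - [1,[0,-40,0],-6]
    - [1,[0,-80,0],-12]
    - [1,[0,-120,0],-16]
    - [1,[0,-160,0],-16]
    - [1,[0,-200,0],-16]
    - [1,[-2,-240,0],-16]
    - [1,[-3,-280,0],-16]
    - [1,[-4,-320,0],-16]
    - [1,[-4,-360,0],-16]
    - [1,[-4,-385,0],-16]

```text
t: 4.23
ee_pos: [437.3, -346.5, 117.8]
orientation: [2.247, 2.193, -0.0]
ft_force: [0.6, 0.3, -0.4]
width: 15.4
grasp_force: 30.0
```

Request:
servo_tool:
  plan:
    - [1,[0,-9,0],0]
    - [1,[0,-9,0],0]
    - [1,[0,-9,0],0]
    - [1,[0,-9,0],0]

```text
t: 4.57
ee_pos: [437.0, -349.9, 117.3]
orientation: [-2.244, -2.196, -0.0]
ft_force: [0.3, 0.8, -0.6]
width: 15.7
grasp_force: 30.0
```

Run:
```python
from h import *
s=ctrl.get_obs();print(s["t"],s["ee_pos"],s["orientation"],s["width"],s["qpos"])
cv2.imwrite("pics/w2.png",ctrl.get_image("wrist"))
```

```text
4.5667 [ 437.03628839 -349.90095332  117.29103625] [-2.24366731e+00 -2.19629950e+00 -5.47740300e-05] 15.669324534540715 [-6.96494757e-01  4.96185687e-01  1.84960518e+00  3.10083069e-04
  7.97672361e-01 -6.75375315e-01]
```

View pics/w2.png

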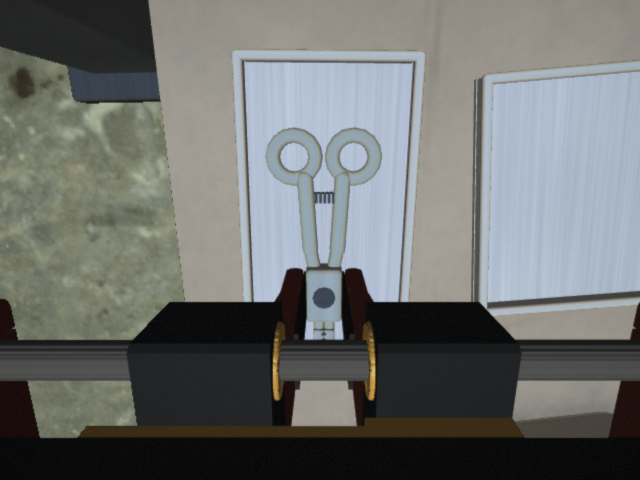

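The forceps is held straight over the oblong tray. The tray's near corners are at (233,54) and (424,52), and the square tray's left edge is at (484,75)–(487,314). I'll check the positions.

Run:
```python
from h import *
c=cam("wrist")
for u,v in[(233,52),(424,52),(412,270),(240,270),(484,76)]: print(ray(c,u,v,19).round(1))
print(ray(c,323,297,115))
```

```text
[ 385.4 -230.9   19. ]
[ 499.4 -233.2   19. ]
[ 497.4 -370.6   19. ]
[ 379.3 -368.2   19. ]
[ 536.3 -247.3   19. ]
[ 436.86560235 -347.75426335  115.        ]
```

Request:
servo_tool:
  plan:
    - [1,[1,-2,-35],0]
    - [1,[1,-2,-65],0]
    - [1,[1,-2,-82],0]
    - [1,[1,-2,-90],0]
    - [1,[1,-2,-94],0]
    - [1,[1,-2,-95],0]
    - [1,[1,-2,-95],0]
    - [1,[1,-2,-95],0]
    - [0.5,[1,-2,-95],0]
    - [0.5,[1,-2,-95],0]

```text
t: 5.45
ee_pos: [439.0, -354.2, 23.7]
orientation: [2.245, 2.195, 0.0]
ft_force: [-0.2, 0.1, -0.1]
width: 25.8
grasp_force: 0.0
```

Request:
servo_tool:
  plan:
    - [0.5,[0,0,0],0]
    - [0.5,[0,0,0],0]
    - [0.5,[0,0,0],0]
    - [0.5,[0,0,0],0]
    - [0.5,[0,0,20],0]
    - [0.5,[0,0,60],0]
    - [0.5,[0,0,95],0]
    - [0.5,[0,0,95],0]
    - [0.5,[0,0,95],0]

```text
t: 6.2
ee_pos: [439.7, -354.7, 119.8]
orientation: [2.243, 2.193, 0.001]
ft_force: [0.1, -0.0, -0.5]
width: 44.0
grasp_force: 0.0
```

Run:
```python
from h import *
s=ctrl.get_obs();print(s["t"],s["ee_pos"],s["orientation"],s["width"])
cv2.imwrite("pics/w3.png",ctrl.get_image("wrist"))
```

```text
6.2 [ 439.66532459 -354.6931614   119.77398418] [2.24271613e+00 2.19338267e+00 7.61495187e-04] 43.97093994430391
```

View pics/w3.png

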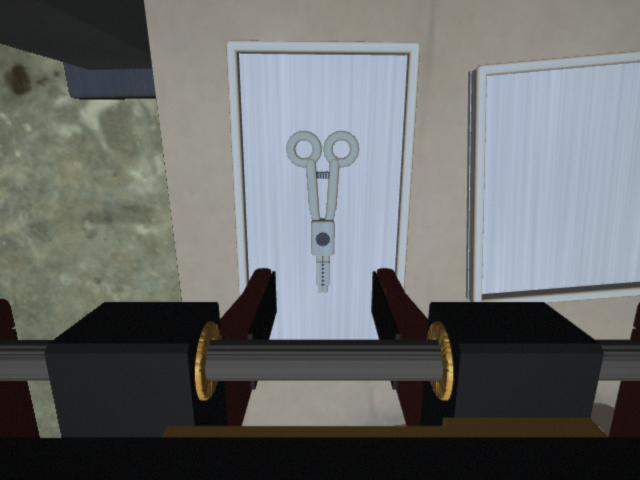

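The shut forceps lies flat in the oblong tray, rivet at (323,239) and clear of all the rims. Next I'll go to the open one.

Request:
servo_tool:
  plan:
    - [0.5,[10,20,15],5]
    - [0.5,[20,60,30],12]
    - [0.5,[25,100,30],19]
    - [0.5,[30,140,30],26]
    - [0.5,[36,180,30],33]
    - [0.5,[42,220,30],40]
    - [0.5,[48,260,30],47]
    - [0.5,[54,300,30],54]
    - [0.5,[60,340,30],61]
    - [0.5,[65,380,30],68]

```text
t: 7.08
ee_pos: [502.4, 28.2, 146.0]
orientation: [-0.624, -3.076, 0.001]
ft_force: [0.7, -0.6, -1.7]
width: 43.8
grasp_force: 0.0
```

Request:
servo_tool:
  plan:
    - [0.5,[4,40,0],7]
    - [0.5,[8,70,0],9]
    - [0.5,[9,80,0],9]
    - [0.5,[9,80,0],9]
    - [0.5,[9,80,0],9]
    - [0.5,[9,80,0],9]

```text
t: 7.58
ee_pos: [511.8, 104.9, 146.9]
orientation: [-0.392, -3.115, 0.001]
ft_force: [0.1, 0.3, 0.4]
width: 44.0
grasp_force: 0.0
```

Run:
```python
from h import *
s=ctrl.get_obs();print(s["t"],s["ee_pos"],s["orientation"],s["width"])
cv2.imwrite("pics/w4.png",ctrl.get_image("wrist"))
```

```text
7.5833 [511.76388954 104.94331465 146.86018726] [-3.92289883e-01 -3.11520723e+00  1.38172715e-03] 43.996207557412156
```

View pics/w4.png

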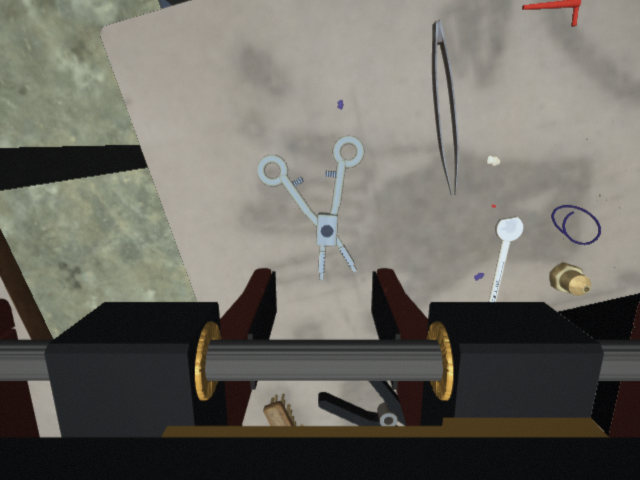

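Wrist view: the open rivet is at (327,231). The block half's jaw tip is at (322,278) and its ring at (348,152). The other half's ring is at (272,170).

Run:
```python
from h import *
c=cam("wrist"); im=cv2.imread("pics/w4.png")
hsv=cv2.cvtColor(im,cv2.COLOR_BGR2HSV)
cr=cv2.cvtColor(im[220:243,316:339],cv2.COLOR_BGR2GRAY); m=(cr<90).astype(np.uint8)
M=cv2.moments(m,True); u,v=316+M['m10']/M['m00'],220+M['m01']/M['m00']; print(u,v,M['m00'])
b=im[...,0].astype(int)-im[...,2]; k=((b>8)).astype(np.uint8); k[:140]=0;k[285:]=0;k[:,:255]=0;k[:,370:]=0
k=cv2.morphologyEx(k,cv2.MORPH_CLOSE,np.ones((9,9)));o=cv2.morphologyEx(k,cv2.MORPH_OPEN,np.ones((15,15)))
cs,_=cv2.findContours(o,cv2.RETR_EXTERNAL,cv2.CHAIN_APPROX_NONE)
for q in cs:
    r=cv2.minAreaRect(q); print(r)
    bp=cv2.boxPoints(r); w=[ray(c,*x,12)[:2] for x in bp]
    for i in(0,1): d=w[i+1]-w[i]; print(np.linalg.norm(d),np.degrees(np.arctan2(d[1],d[0])))
a=lambda d:np.degrees(np.arctan2(d[1],d[0]))
p=ray(c,u,v,12); t=ray(c,322,278,5); r=ray(c,348,152,5);r2=ray(c,272,170,5)
print(p,"jaw",a(t-p),"ring",a(p-r),np.linalg.norm(p-r),"ring2",a(p-r2))
R=cv2.Rodrigues(ctrl.get_obs()["orientation"])[0]; print("tool y",np.degrees(np.arctan2(R[1,1],R[0,1])))
z=im[135:290,250:370]; cv2.imwrite("pics/z4.png",cv2.resize(z,None,fx=3.8,fy=3.8))
```

```text
326.6222222222222 230.5 90.0
((326.5, 230.5), (29.0, 17.0), 90.0)
12.932817636454724 75.64465311690834
22.910430163942653 -13.928194267450502
[512.69786391 106.75382267  12.        ] jaw -19.35778526108649 ring -29.537939445590023 61.19316944245865 ring2 27.987936892611025
tool y 75.61235043199287
```

View pics/z4.png

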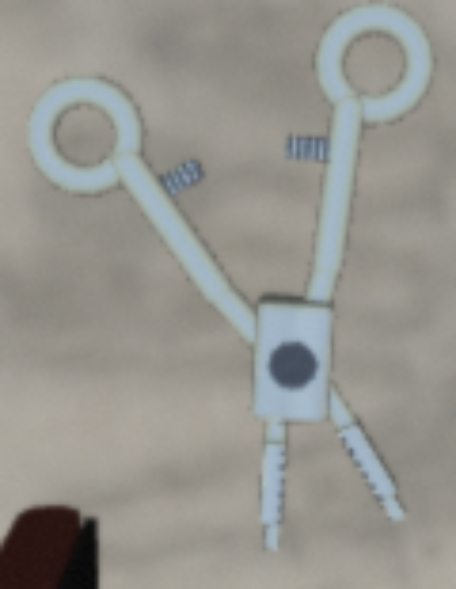

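The enlarged view shows the block's edges tilted about 1.5° from the tool axis, with both flanks free for the pads. The rivet is at about the commanded TCP, so I'll descend with a −1.5° turn.

Request:
servo_tool:
  plan:
    - [0.5,[0,0,-30],-1.5]
    - [0.5,[0,0,-65],-1.5]
    - [0.5,[0,0,-95],-1.5]
    - [0.5,[0,0,-113],-1.5]
    - [0.5,[0,0,-124],-1.5]
    - [0.5,[0,0,-130],-1.5]
    - [0.5,[0,0,-130],-1.5]
    - [0.5,[0,0,-130],-1.5]
    - [0.5,[0,0,-130],-1.5]
    - [1,[0,0,-130],-1.5]

```text
t: 8.47
ee_pos: [513.4, 106.3, 18.9]
orientation: [0.431, 3.11, 0.001]
ft_force: [-0.4, 0.3, 0.0]
width: 39.8
grasp_force: 0.0
```

Request:
servo_tool:
  plan:
    - [1,[0,0,0],0]
    - [1,[0,0,0],0]
    - [1,[0,0,0],0]
    - [1,[0,0,0],0]
    - [1,[0,0,0],0]
    - [1,[0,0,0],0]
    - [1,[0,0,0],0]

```text
t: 9.05
ee_pos: [512.8, 106.4, 18.0]
orientation: [0.431, 3.111, 0.0]
ft_force: [-0.3, 0.0, 5.2]
width: 16.0
grasp_force: 29.8
```

Request:
servo_tool:
  plan:
    - [1,[0,0,10],0]
    - [1,[0,0,35],0]
    - [1,[0,0,65],0]
    - [1,[3,-10,90],-3]
    - [1,[9,-32,100],-9]
    - [1,[17,-62,100],-15]
    - [1,[26,-94,100],-22]
    - [1,[35,-126,100],-29]
    - [1,[44,-158,100],-36]
    - [1,[53,-190,100],-42]

```text
t: 9.88
ee_pos: [565.4, -85.2, 118.1]
orientation: [-1.526, -2.746, 0.0]
ft_force: [0.6, 0.2, -0.6]
width: 16.0
grasp_force: 29.9
```

Request:
servo_tool:
  plan:
    - [1,[9,-33,0],-7]
    - [1,[18,-66,0],-14]
    - [1,[27,-99,0],-20]
    - [1,[36,-132,0],-26]
    - [1,[46,-165,0],-29.5]
    - [1,[55,-198,0],-29.5]
    - [1,[63,-228,0],-29.5]
    - [1,[68,-245,0],-29.5]
    - [1,[70,-252,0],-29.5]
    - [1,[70,-252,0],-29.5]

```text
t: 10.72
ee_pos: [635.2, -337.0, 117.6]
orientation: [-2.17, -2.272, 0.0]
ft_force: [0.0, 0.4, -0.8]
width: 15.6
grasp_force: 29.9
```

Request:
servo_tool:
  plan:
    - [1,[0,0,0],0]
    - [1,[0,0,0],0]
    - [1,[0,0,0],0]

```text
t: 10.97
ee_pos: [635.2, -334.1, 117.7]
orientation: [-2.166, -2.274, 0.0]
ft_force: [1.0, -0.3, -1.6]
width: 15.7
grasp_force: 29.9
```

Run:
```python
from h import *
s=ctrl.get_obs();print(s["t"],s["ee_pos"],s["orientation"],s["width"])
cv2.imwrite("pics/w5.png",ctrl.get_image("wrist"))
```

```text
10.9667 [ 635.23938395 -334.09030211  117.68748116] [-2.16571594e+00 -2.27440929e+00  1.47327301e-04] 15.657531984105502
```

View pics/w5.png

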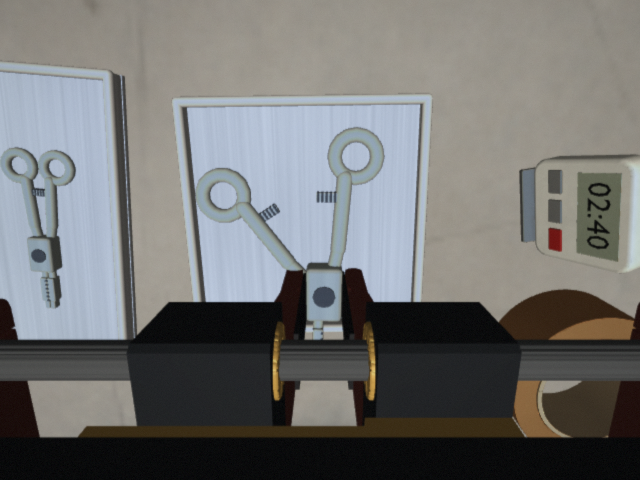

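The open forceps is held, still open, over the square tray, whose near corners are at (174,99) and (432,97). I'll check the fit.

Run:
```python
from h import *
c=cam("wrist")
for u,v in[(173,99),(432,96),(420,300),(190,300)]: print(ray(c,u,v,19).round(1))
for u,v in[(323,297),(223,195),(356,156)]: print(ray(c,u,v,112).round(1))
```

```text
[ 538.2 -247.6   19. ]
[ 697.1 -237.9   19. ]
[ 705.  -372.8   19. ]
[ 543.7 -380.8   19. ]
[ 634.9 -333.6  112. ]
[ 592.1 -291.   112. ]
[ 645.1 -272.8  112. ]
```

Request:
servo_tool:
  plan:
    - [1,[-4,0,-35],0]
    - [1,[-4,0,-65],0]
    - [1,[-4,0,-82],0]
    - [1,[-4,0,-90],0]
    - [1,[-4,0,-94],0]
    - [1,[-4,0,-95],0]
    - [1,[-4,0,-95],0]
    - [1,[-4,0,-95],0]
    - [0.5,[-4,0,-95],0]
    - [0.5,[-4,0,-95],0]

```text
t: 11.85
ee_pos: [632.2, -336.1, 23.9]
orientation: [2.167, 2.272, 0.001]
ft_force: [0.5, 0.3, -0.3]
width: 25.9
grasp_force: 0.0
```

Request:
servo_tool:
  plan:
    - [0.5,[0,0,0],0]
    - [0.5,[0,0,0],0]
    - [0.5,[0,0,0],0]
    - [0.5,[0,0,0],0]
    - [0.5,[0,0,20],0]
    - [0.5,[0,0,60],0]
    - [0.5,[0,0,95],0]
    - [0.5,[0,0,95],0]
    - [0.5,[0,0,95],0]

```text
t: 12.6
ee_pos: [633.1, -336.6, 120.6]
orientation: [2.164, 2.27, 0.002]
ft_force: [0.1, -0.7, -0.6]
width: 43.9
grasp_force: 0.0
```

Run:
```python
from h import *
s=ctrl.get_obs();print(s["t"],s["ee_pos"],s["width"],s["qvel"])
cv2.imwrite("pics/w6.png",ctrl.get_image("wrist"))
```

```text
12.6 [ 633.07896767 -336.58498472  120.64468047] 43.90863276668744 [-0.00098678  0.0503507   0.04395201 -0.00069051 -0.00593269  0.00083212]
```

View pics/w6.png

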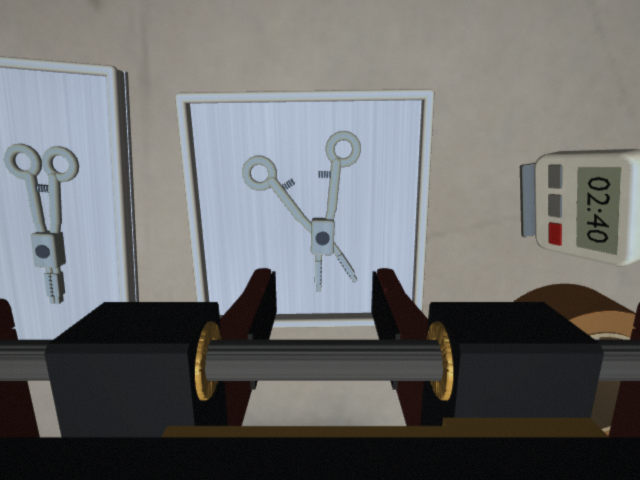

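The open forceps lies flat and still open in the square tray, rivet at (322,238) and clear of the rims. The shut one is in the oblong tray and the gripper is clear of everything, so I'm handing in.

```bash
python3 -c "
from workcell import ctrl
print(ctrl.close_job())"
```

```text
the job is handed in; nothing more can be done
None
```

The shut forceps lies flat in the oblong tray and the open one lies flat, still open, in the square tray; I handed the job in at about 12.7 s, and no verdict came back.

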